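# Pin the two swivel trays of the desk organiser together

### The arm

A 6-joint arm with a two-finger parallel gripper is mounted at the origin on a cart in front of the work surface, level with it; the furniture and walls round the work are solid. World frame = base frame: x ahead of the robot, y to its left, z up, the work surface at z = 0. Lengths are in m, angles in rad, forces in N, time in s.
With the tool pointing down it reaches from about 0.35 to 0.975 m from the base axis. Payload 4.9 kg.
Tool frame: the origin (TCP) lies on the mounting face of the last link; the fingertips stand 173 mm ahead of it and the grasp point (between the pads) lies ctrl.pinch_z ahead of it (ctrl.pinch_z is the distance from the TCP to the grasp point, in m); z points along the fingers, y is the line along which they close (so a half turn about z gives the same grasp; the last joint's range is limited). The gripper opens to 85 mm and grips with 20 to 120 N. Pads are 22 mm wide; open, the fingers measure 114 mm over their backs; the gripper's body (76 mm by 85 mm) begins 54 mm behind the grasp point. The pads swing forward as they close: fully open they stand 13 mm farther back than shut.
Start: joints at [1.156, 0.053, 1.613, -0, 1.476, -0.119], TCP at [0.182, 0.598, 0.405] pointing down, gripper open.
Joint ranges: [-3.01, 3.01], [-1.01, 2.22], [0.06, 2.58], [-1.02, 4.17], [0.09, 2.62], [-3.14, 3.14]. Speed limits (rad/s): [2.57, 2.57, 3.14, 3.14, 3.14, 3.14].

### API

Orientations are given as a rotation vector (axis times angle).
In Python, from station import telemetry, eyes, ctrl gives the robot as it stands.
- The arm moves only by the tool apply_moves, never from a script. Its argument "plan" is a list of rows, each a list of 5 numbers: the finger opening in m, from 0 to 0.0854, then the shift along the tool's x, y, z in m, then the turn about the tool's z in rad. In form: [[jaw, x, y, z, roll], ...]. A call has 1 to 12 rows; each row is the pose to reach, as a shift and turn from the pose commanded when the call began, along the tool's axes at that moment; what a row does not reach only later rows make up. A row lasts 1/12 s, in which the tool goes at most 41.7 mm and 7.16 degrees, less where a joint would pass 70% of its speed; a pose out of reach is approached as far as the arm can. A call with a gripper value outside its range is refused whole. The fingers move at their own pace and stop on an object; "newtons" is the grip in N (left out, the last holds). Time passes only in rows, so rows that repeat a pose let the fingers close. It gives the time, the measured TCP pose, the force, the opening and the grip force at its end, in the units of the state.
- telemetry.get_obs(): the state, without advancing time (a new reading comes with each control period).
- eyes.get_image(name): name is "scene" or "top"; returns a dict with "img" (400x640x3 uint8, blue, green, red), "range_z" (400x640 float32, m along the optical axis (not along the pixel's ray), 0 where there is no reading), "K" (3x3 intrinsics, pixels), "dist_coeffs" ([k1, k2, p1, p2, k3] as OpenCV has them; the pictures are not rectified), "pose" (4x4, takes a point from camera to world coordinates). Camera axes: x right, y down, z forward; pixel columns grow to the right and rows downward; lengths in m; the calibration is good to about 2 mm. A picture is of the moment at which its call begins.
- ctrl.finish_job(): hands the job in; it is judged then, once.
Trained networks look in a picture, given as the dict that the camera call returned (one of the last four; its "shot" number tells which), for a name from the list of things; names that differ only in an ending like _2 or _b are one class to them, and where a whole thing is asked for, a point or a joint stands for the part that bears it (a point fixed in the world has none). Each returns a list of dicts, best first, with "confidence" (0 to 1); they miss things now and then, are a little off and sometimes report something else, mostly with a low value. They report only what shows in the picture. A call takes as long as a camera call. They do not tell look-alikes from the thing itself.
- eyes.search_frame(thing, picture): "box" ([left, top, right, bottom] in pixels, round what is visible of it).
- eyes.outline_of(thing, picture): "region" (400x640 bool, what is visible of it) and "box" ([left, top, right, bottom] in pixels, round what is visible of it).
- eyes.tip_of(thing, picture): "point" ([column, row] in pixels: a listed point, or the origin of a listed thing).
The state is a dict: "t": time; "q": joint angles; "dq": joint speeds; "effort": joint torques, N m; "tool_pos": TCP position; "tool_rot": TCP orientation; "contact_force": force on the tool from outside, world axes, zero at the start; "wrist_torque": the same for the moment, N m; "opening": finger opening in m; "grip_force": force on a finger pad.
Only numpy, scipy, OpenCV 4.12 (cv2) and the standard library are available. Lean on these libraries where they do the work, as an engineer would, in place of code of your own. Each camera call takes 0.05 s, during which the arm holds its last target. There are 200 camera calls.

### The job

Take the orange-headed lock pin out of its wooden rest and pin the two trays of the swivel organiser together: push it down through the hole in the upper tray's tab and on through the hole in the lower tray's tab until its collar lies flush on the upper tab. The upper tray has been left swung too far to the robot's right, so with the pin in its hole bring it back leftwards, feeling for the lower hole, and never force the pin. Leave the pin seated and released, and do not disturb the ink bottle, the round tin or the stapler.

Things in the scene. Friction and masses are not known exactly. Their poses are not given: they have to be found in the camera images.
- pin: Lock pin, about 60 g, upright in the rest at the start. Origin: centre of its collar's underside; z up along the pin. Collar 26 mm diameter, 5 mm high; above it a cylindrical orange head (grip here), 20 mm diameter, from 5 to 39 mm above the origin. Below: round steel shank, 10 mm diameter, 56 mm long; its last 8 mm taper to 7 mm.
- pin_tip (a point): Centre of the blunt end of the pin's tip, 56 mm below the pin's origin.
- pin_rest: Fixed light-wood block 56 x 56 x 64 mm, origin at the centre of its underside, with a 13.5 mm hole down its middle, 60 mm deep; at the start the pin's collar rests on its top, so the pin is lifted straight up.
- organiser: Fixed two-tier swivel organiser; origin on the desk under its post's axis, z up; trays and tabs reach from the post towards its -x (towards the robot). Two trays, each 150 x 110 x 30 mm, swivel on the post, one above the other. Each has a tab at rim height with a 12 mm through hole, 160 mm from the post axis. The pin and the organiser may press on each other with at most 25 N.
- upper_tray: Upper grey tray, origin on the post axis at its underside, 42 mm above the desk. Its aluminium tab is 42 mm wide, 56 mm long, 9 mm thick, top face 72 mm above the desk. It swivels about the post, turned by about 1.5 N sideways at its hole, and stays where it is left; stops at 0.08 rad to the robot's right and 0.14 rad to its left of straight.
- upper_hole (a point): Centre of the upper tab's hole at its top face, 72 mm above the desk; moves with the upper tray, z up. The lower hole is not reported: on the same 160 mm circle round the post it lies 5 to 30 mm from here towards the organiser's +y (robot's left; the upper tray must swing clockwise seen from above).
- post_top (a point): Top of the post's cap (26 mm wide), 87 mm above the desk, on the swivel axis. The lower tray's dark tab is 80 mm wide, 12 mm thick, top 40 mm above the desk (23 mm of air between the tabs), free space below it; it is stiff: about 7 N sideways to swing it. The tip drops into the lower hole when within about 2 mm of it. 3 to 8 N suffice; seat at 5 mm/s.
- ink_bottle: Bystander: dark blue ink bottle, 48 x 48 x 56 mm, origin under its centre.
- clip_tin: Bystander: round tin, 68 mm diameter, 30 mm high, origin under its centre.
- stapler: Bystander: black stapler, 36 x 132 x 47 mm, origin under its centre.
There are look-alikes about, which are no part of the job. There is more than one size of the organiser; the job needs the larger.

How it is judged:
By the outcome, as a careful person would: the job done as asked, in the order asked, and still so for the second after the job is handed in, with the robot touching nothing.
It also fails if it takes over 72 s, if anything falls off the work surface, if the arm or the gripper's body presses on something with over 40 N, if the wrist force passes 120 N, or if a joint passes its speed limit or range.

## Working session

There is one attempt and no reset: what is moved stays moved. The work goes in short steps, Python scripts to look and compute and a tool call to move; the robot and the scene stay as the last step left them, time stands still between calls to the robot, and variables do not carry over. Pictures are saved under pics/ and viewed, at most 10 in all, crops included, and the job is handed in when it is done.

Besides the shell and the picture viewer there is one more tool, called after "Request:" by a JSON object that holds its "method" and its "body", one argument or row to a line. apply_moves: Moves the arm, as the interface text tells. Its arguments: {"type":"object","properties":{"plan":{"type":"array","items":{"type":"array","items":{"type":"number"}}},"newtons":{"type":"number"}},"required":["plan"]}

```bash
mkdir -p pics; cat > h.py <<'E'
import numpy as np, cv2
from station import telemetry, eyes, ctrl
def px2w(p,d,z=None,depth=None):
    """pixel -> world at height z, or at a given optical depth"""
    u=cv2.undistortPoints(np.array([[p]],float),d["K"],np.array(d["dist_coeffs"]))[0,0]
    r=np.array([u[0],u[1],1.]);T=np.array(d["pose"])
    if depth is None: depth=(z-T[2,3])/(T[:3,:3]@r)[2]
    return T[:3,:3]@(r*depth)+T[:3,3]
def cloud(d):
    v,u=np.mgrid[0:400,0:640]
    n=cv2.undistortPoints(np.stack([u,v],-1).reshape(-1,1,2).astype(float),d["K"],np.array(d["dist_coeffs"])).reshape(400,640,2)
    c=np.dstack([n,np.ones((400,640))])*d["range_z"][...,None]
    T=np.array(d["pose"]); return c@T[:3,:3].T+T[:3,3]
E
python3 - <<'E'
from h import *
print(ctrl.pinch_z, telemetry.get_obs())
for c in("top","scene"):
    d=eyes.get_image(c);cv2.imwrite(f"pics/{c}0.png",d["img"])
    print(c,np.round(d["pose"],3).tolist())
    for n,z in(("pin",.064),("pin_rest",0),("organiser",0),("upper_hole",.072),("post_top",.087),("ink_bottle",0),("clip_tin",0),("stapler",0)):
        for r in eyes.tip_of(n,d)[:3]: print(n,np.round(r["point"]),round(r["confidence"],2),np.round(px2w(r["point"],d,z),4))
E
```

```text
0.1547 {'t': 0.0, 'q': array([ 1.15600081e+00,  5.33607870e-02,  1.61431094e+00, -3.79727743e-05,
        1.47599756e+00, -1.18984041e-01]), 'dq': array([-1.18987397e-03, -5.12009286e-04,  1.19611411e-04,  4.67266779e-04,
        1.45253605e-03, -8.49806332e-05]), 'effort': array([ 2.75600087e-04, -3.93671215e+01, -3.70179391e+01, -1.20473242e-04,
        6.86994754e-03,  6.38693407e-06]), 'tool_pos': array([0.18208088, 0.59760425, 0.40345009]), 'tool_rot': array([-0.46288606, -3.10678598,  0.00316162]), 'contact_force': array([-0.24934106,  0.57922909, -0.13829477]), 'wrist_torque': array([-0.02516702,  0.07048304, -0.0449323 ]), 'grip_force': 0.0, 'opening': 0.08561871986841468}
top [[0.013, -0.998, 0.065, 0.449], [-1.0, -0.013, 0.007, 0.023], [-0.006, -0.065, -0.998, 1.176], [0.0, 0.0, 0.0, 1.0]]
pin [418. 213.] 0.63 [ 0.4903 -0.246   0.064 ]
pin_rest [408. 212.] 0.74 [ 0.494  -0.2308  0.    ]
organiser [264. 246.] 0.88 [0.3865 0.196  0.    ]
organiser [312. 156.] 0.73 [0.6598 0.0554 0.    ]
upper_hole [299. 207.] 0.9 [0.5013 0.0892 0.072 ]
upper_hole [244. 284.] 0.57 [0.2866 0.23
[... 290 characters left out ...]
9 [0.5045 0.3509 0.    ]
scene [[0.846, -0.385, 0.37, 0.073], [-0.533, -0.603, 0.594, -0.72], [-0.006, -0.699, -0.715, 0.981], [0.0, 0.0, 0.0, 1.0]]
pin [357. 285.] 0.75 [ 0.4886 -0.2376  0.064 ]
pin_rest [353. 300.] 0.83 [ 0.4855 -0.2314  0.    ]
organiser [343. 199.] 0.84 [0.6551 0.0552 0.    ]
organiser [234. 203.] 0.82 [0.3894 0.2044 0.    ]
upper_hole [194. 198.] 0.93 [0.2837 0.2108 0.072 ]
upper_hole [286. 196.] 0.7 [0.4929 0.0841 0.072 ]
post_top [234. 186.] 0.62 [0.388  0.1807 0.087 ]
post_top [347. 177.] 0.61 [0.6587 0.0455 0.087 ]
ink_bottle [374. 262.] 0.89 [ 0.594  -0.1708  0.    ]
clip_tin [297. 287.] 0.71 [ 0.3944 -0.1297  0.    ]
stapler [244. 160.] 0.73 [0.4946 0.3527 0.    ]
```

View pics/top0.png

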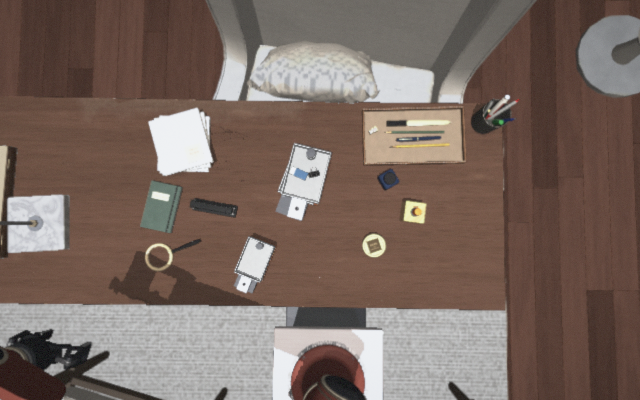

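View pics/scene0.png

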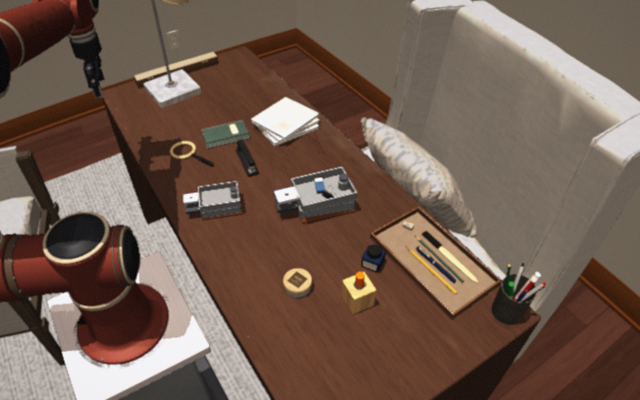

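Top image: larger organiser at about (304,180), with the post at (311,154) and tab hole at (297,208). A smaller look-alike sits at (255,260). The task needs the larger one. I see only one orange-headed pin, at (417,212) in its yellow rest. I'll confirm in one crop and refine with depth.

```bash
python3 - <<'E'
from h import *
ims=[]
for c in("top","scene"):
    d=eyes.get_image(c);P=cloud(d);im=d["img"]
    hsv=cv2.cvtColor(im,cv2.COLOR_BGR2HSV)
    near=(abs(P[...,0]-.49)<.05)&(abs(P[...,1]+.237)<.05)
    m=near&(P[...,2]>.085)
    v,u=np.nonzero(m);q=P[m];print(c,"head n",len(q),"px",u.mean(),v.mean(),"mean",q.mean(0).round(4),"min",q.min(0).round(4),"max",q.max(0).round(4))
    t=m&(P[...,2]>.098)
    if t.any(): v,u=np.nonzero(t);print(" top",P[t].mean(0).round(4),px2w((u.mean(),v.mean()),d,.103).round(4))
    b=near&(abs(P[...,2]-.064)<.004);q=P[b]
    r=cv2.minAreaRect((q[:,:2]*1000).astype(np.float32));print(" rest top rect",r)
    # tab
    for n in("upper_hole","post_top"):
        for r in eyes.tip_of(n,d)[:2]:print(n,np.round(r["point"],1),px2w(r["point"],d,.072 if n=="upper_hole" else .087).round(4))
    tab=(P[...,0]>.46)&(P[...,0]<.56)&(abs(P[...,1]-.08)<.06)
    for z in(.072,.040):
        k=tab&(abs(P[...,2]-z)<.006);q=P[k]
        if len(q)>10:print(" tab",z,len(q),cv2.minAreaRect((q[:,:2]*1000).astype(np.float32)),q.mean(0).round(4))
    k=(np.hypot(P[...,0]-.655,P[...,1]-.052)<.04)&(P[...,2]>.079)
    if k.any():print(" post",k.sum(),P[k].mean(0).round(4))
    x,y=((255,135) if c=="top" else (265,150))
    ims.append(cv2.resize(im[y:y+110,x:x+80 if 0 else x+110],None,fx=3.5,fy=3.5,interpolation=2))
cv2.imwrite("pics/crop1.png",np.hstack(ims))
E
```

```text
top head n 50 px 416.6 211.38 mean [ 0.4925 -0.2332  0.0992] min [ 0.4828 -0.2422  0.0865] max [ 0.5018 -0.2251  0.1061]
 top [ 0.4928 -0.2342  0.1014] [ 0.4927 -0.2339  0.103 ]
 rest top rect ((492.7890319824219, -234.2978973388672), (56.55405807495117, 55.64208984375), 82.34750366210938)
upper_hole [298.  210.1] [0.4929 0.0916 0.072 ]
upper_hole [240.7 284.9] [0.2841 0.2465 0.072 ]
post_top [259.  244.7] [0.3959 0.1962 0.087 ]
post_top [311.7 154. ] [0.6493 0.0551 0.087 ]
 tab 0.072 369 ((513.7406005859375, 81.97396850585938), (112.86853790283203, 91.46762084960938), 89.6058349609375) [0.5061 0.0919 0.0713]
 tab 0.04 408 ((512.0492553710938, 86.81566619873047), (92.6463851928711, 106.3802719116211), 0.1066480353474617) [0.5276 0.0947 0.042 ]
 post 64 [0.6532 0.0589 0.0861]
scene head n 87 px 359.60919540229884 277.1954022988506 mean [ 0.4903 -0.2414  0.0984] min [ 0.4813 -0.2503  0.0864] max [ 0.5011 -0.2307  0.1057]
 top [ 0.4916 -0.2398  0.1018] [ 0.4911 -0.2405  0.103 ]
 rest top rect ((492.49652099609375, -238.64309692382812), (56.888675689697266, 58.09227752685547), 83.39968872070312)
upper_hole [191.9 199. ] [0.2782 0.2099 0.072 ]
upper_hole [286.2 193.2] [0.4982 0.0948 0.072 ]
post_top [231.6 187. ] [0.3814 0.1791 0.087 ]
post_top [345.5 172.7] [0.6656 0.0633 0.087 ]
 tab 0.072 362 ((511.5751953125, 79.60060119628906), (91.06228637695312, 117.53091430664062), 1.4325144290924072) [0.506  0.0853 0.0708]
 tab 0.04 332 ((513.2198486328125, 80.01123046875), (113.53865051269531, 96.48179626464844), 88.06151580810547) [0.5149 0.0809 0.0411]
 post 60 [0.6519 0.0552 0.0854]
```

View pics/crop1.png

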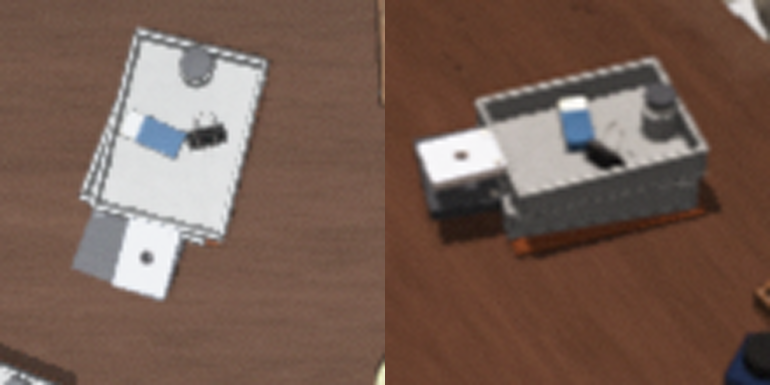

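Confirmed in the crop: the larger organiser has its upper-tab hole at top pixel (297,208) and scene pixel (287,194). The dark lower tab shows to its left. Next I work out the targets.

```bash
cat >> h.py <<'E'
from scipy.spatial.transform import Rotation as Ro
def totool(o,goal,yaxis=None):
    """shift in tool axes taking the TCP to goal; roll aligning tool y with yaxis (mod pi)"""
    R=Ro.from_rotvec(o["tool_rot"]).as_matrix()
    s=R.T@(np.array(goal)-o["tool_pos"]); roll=None
    if yaxis is not None:
        a=R.T@np.append(yaxis,0); roll=np.arctan2(-a[0],a[1]); roll=(roll+np.pi/2)%np.pi-np.pi/2
    return s.round(4),roll,R.round(3)
E
python3 - <<'E'
from h import *
for c,p in(("top",(297,208)),("scene",(287,194))):
    d=eyes.get_image(c);x,y=p
    g=255-cv2.cvtColor(d["img"],6)[y-3:y+4,x-3:x+4].astype(float);g=np.clip(g-np.percentile(g,60),0,None)
    v,u=np.mgrid[y-3:y+4,x-3:x+4];q=((u*g).sum()/g.sum(),(v*g).sum()/g.sum())
    print(c,q,px2w(q,d,.070).round(4))
    P=cloud(d)
    for z in(.072,.040):
        k=(abs(P[...,2]-z)<.004)&(P[...,0]<.52)&(P[...,0]>.455)&(abs(P[...,1]-.09)<.07);print(z,k.sum(),(P[k][::6,:2]*1000).astype(int).tolist() if z==.04 else P[k].mean(0))
o=telemetry.get_obs()
print(totool(o,[.4926,-.2365,.35],[.22,.97]))
E
```

```text
top (np.float64(296.40332829046906), np.float64(208.14478063540093)) [0.4984 0.0963 0.07  ]
0.072 256 [0.49657951 0.0940311  0.07139189]
0.04 184 [[519, 146], [517, 149], [517, 128], [517, 65], [514, 140], [514, 122], [515, 56], [511, 137], [512, 70], [508, 146], [508, 125], [505, 148], [505, 131], [506, 70], [502, 137], [503, 102], [499, 154], [499, 137], [500, 102], [496, 154], [496, 136], [497, 99], [493, 148], [494, 128], [490, 159], [490, 142], [491, 125], [488, 133], [485, 139], [482, 131], [468, 98]]
scene (np.float64(286.2819956616052), np.float64(194.0108459869848)) [0.4978 0.0939 0.07  ]
0.072 245 [0.49569428 0.08844334 0.07124527]
0.04 188 [[508, 149], [492, 154], [507, 147], [487, 151], [510, 114], [474, 117], [516, 86], [503, 91], [517, 84], [494, 92], [508, 84], [473, 103], [485, 92], [498, 82], [512, 76], [473, 93], [491, 87], [504, 77], [518, 70], [478, 86], [493, 79], [505, 68], [468, 90], [490, 79], [503, 71], [465, 89], [478, 81], [491, 71], [463, 86], [477, 78], [464, 83], [513, 41]]
(array([-0.5402, -0.7076,  0.0547]), np.float64(-0.07276900125421637), array([[-0.957,  0.292, -0.   ],
       [ 0.292,  0.957, -0.   ],
       [ 0.   , -0.   , -1.   ]]))
```

Request:
{"method": "apply_moves", "body": {
  "plan": [
    [0.085,-0.42,-0.288,0,0],
    [0.085,-0.42,-0.288,0,0],
    [0.085,-0.42,-0.288,0,0],
    [0.085,-0.42,-0.288,0,0],
    [0.085,-0.42,-0.288,0,0],
    [0.085,-0.42,-0.288,0,0],
    [0.085,-0.42,-0.288,0,0],
    [0.085,-0.42,-0.288,0,0],
    [0.085,-0.42,-0.288,0,0],
    [0.085,-0.42,-0.288,0,0],
    [0.085,-0.42,-0.288,0,0],
    [0.085,-0.42,-0.288,0,0]
  ],
  "newtons": 40
}}

```text
t: 2.3
tool_pos: [0.495, 0.2053, 0.4051]
tool_rot: [0.463, 3.106, 0.001]
contact_force: [0.4, 0.8, -0.3]
opening: 0.0851
grip_force: 0.0
```

Request:
{"method": "apply_moves", "body": {
  "plan": [
    [0.085,-0.127,-0.423,0.055,0],
    [0.085,-0.127,-0.423,0.055,0],
    [0.085,-0.127,-0.423,0.055,0],
    [0.085,-0.127,-0.423,0.055,0],
    [0.085,-0.127,-0.423,0.055,0],
    [0.085,-0.127,-0.423,0.055,0],
    [0.085,-0.127,-0.423,0.055,0],
    [0.085,-0.127,-0.423,0.055,0],
    [0.085,-0.127,-0.423,0.055,0],
    [0.085,-0.127,-0.423,0.055,0],
    [0.085,-0.127,-0.423,0.055,0],
    [0.085,-0.127,-0.423,0.055,0]
  ],
  "newtons": 40
}}

```text
t: 3.3
tool_pos: [0.4917, -0.2388, 0.349]
tool_rot: [-0.471, -3.105, 0.002]
contact_force: [-0.9, 0.6, 1.0]
opening: 0.0847
grip_force: 0.0
```

Request:
{"method": "apply_moves", "body": {
  "plan": [
    [0.085,0,0.0025,0.03,0],
    [0.085,0,0.0025,0.06,0],
    [0.085,0,0.0025,0.08,0],
    [0.085,0,0.0025,0.095,0],
    [0.085,0,0.0025,0.105,0],
    [0.085,0,0.0025,0.105,0],
    [0.05,0,0.0025,0.105,0],
    [0.03,0,0.0025,0.105,0],
    [0.03,0,0.0025,0.105,0],
    [0.03,0,0.0025,0.105,0],
    [0.03,0,0.0025,0.105,0],
    [0.03,0,0.0025,0.105,0]
  ]
}}

```text
t: 4.3
tool_pos: [0.4933, -0.2323, 0.2454]
tool_rot: [0.463, 3.106, -0.001]
contact_force: [0.2, -1.1, 0.3]
opening: 0.0302
grip_force: 0.2
```

```bash
python3 - <<'E'
from h import *
o=telemetry.get_obs();print(o["tool_pos"],o["contact_force"],o["opening"])
a=eyes.get_image("top")["img"][165:265,365:465];b=eyes.get_image("scene")["img"][215:315,310:410]
cv2.imwrite("pics/g1.png",cv2.resize(np.hstack([a,b]),None,fx=4,fy=4,interpolation=2))
E
```

```text
[ 0.49332234 -0.23228845  0.24543398] [ 0.20337207 -1.12191066  0.26259021] 0.030192356808480498
```

View pics/g1.png

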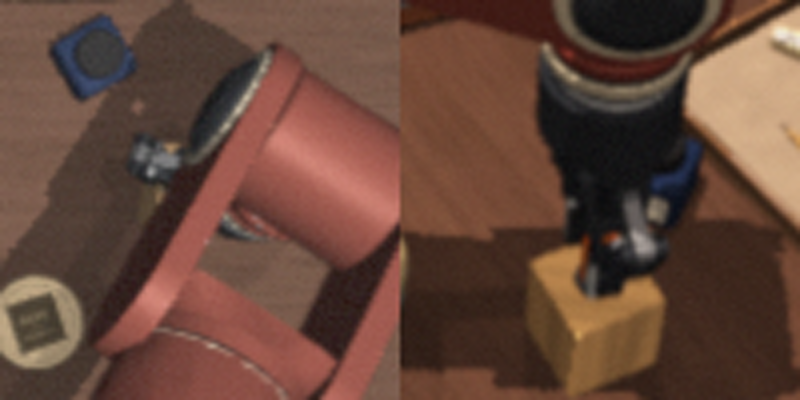

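The picture shows the orange head (sliver near (590,250) in the crop) between the fingers, with the rest untouched. I centre a little and close.

Request:
{"method": "apply_moves", "body": {
  "plan": [
    [0.03,0,-0.002,0,0],
    [0.026,0,-0.002,0,0],
    [0.022,0,-0.002,0,0],
    [0.015,0,-0.002,0,0],
    [0.015,0,-0.002,0,0],
    [0.015,0,-0.002,0,0],
    [0.015,0,-0.002,0,0]
  ],
  "newtons": 20
}}

```text
t: 4.98
tool_pos: [0.4924, -0.2347, 0.2451]
tool_rot: [0.463, 3.107, -0.004]
contact_force: [-2.6, -4.9, 1.0]
opening: 0.0193
grip_force: 21.7
```

Request:
{"method": "apply_moves", "body": {
  "plan": [
    [0.015,0,-0.001,0,0],
    [0.015,0,-0.0015,0,0],
    [0.015,0,-0.0015,0,0],
    [0.015,0,-0.0015,0,0]
  ],
  "newtons": 40
}}

```text
t: 5.32
tool_pos: [0.4923, -0.2354, 0.245]
tool_rot: [0.463, 3.107, 0.001]
contact_force: [-1.0, -0.8, 3.7]
opening: 0.0189
grip_force: 39.6
```

Request:
{"method": "apply_moves", "body": {
  "plan": [
    [0.015,0,0,-0.005,0],
    [0.015,0,0,-0.01,0],
    [0.015,0,0,-0.02,0],
    [0.015,0,0,-0.03,0],
    [0.015,0,0,-0.045,0],
    [0.015,0,0,-0.06,0],
    [0.015,0,0,-0.08,0],
    [0.015,0,0,-0.1,0],
    [0.015,0,0,-0.12,0],
    [0.015,0,0,-0.12,0]
  ]
}}

```text
t: 6.15
tool_pos: [0.4932, -0.2357, 0.3712]
tool_rot: [0.461, 3.099, -0.004]
contact_force: [0.0, -1.0, 0.7]
opening: 0.0192
grip_force: 39.4
```

Request:
{"method": "apply_moves", "body": {
  "plan": [
    [0.015,0.091,0.318,0,0],
    [0.015,0.091,0.318,0,0],
    [0.015,0.091,0.318,0,0],
    [0.015,0.091,0.318,0,0],
    [0.015,0.091,0.318,0,0],
    [0.015,0.091,0.318,0,0],
    [0.015,0.091,0.318,0,0],
    [0.015,0.091,0.318,0,0],
    [0.015,0.091,0.318,0,0],
    [0.015,0.091,0.318,0,0],
    [0.015,0.091,0.318,0,0],
    [0.015,0.091,0.318,0,0]
  ]
}}

```text
t: 7.15
tool_pos: [0.4977, 0.0945, 0.3645]
tool_rot: [-0.465, -3.106, 0.0]
contact_force: [-0.8, 0.6, -0.4]
opening: 0.019
grip_force: 39.5
```

```bash
python3 - <<'E'
from h import *
o=telemetry.get_obs();print(o["tool_pos"],o["tool_rot"],o["contact_force"])
ims=[]
for c in("top","scene"):
    d=eyes.get_image(c);print(c,[(r["point"],r["confidence"]) for n in("pin_tip","upper_hole") for r in eyes.tip_of(n,d)[:2]])
    T=np.linalg.inv(d["pose"]);p=np.append(o["tool_pos"]-[0,0,.1547+.025+.056],1);q=T@p
    uv=cv2.projectPoints(q[:3].reshape(1,3),np.zeros(3),np.zeros(3),d["K"],np.array(d["dist_coeffs"]))[0].ravel();print("expected tip",uv,p[:3])
    x,y=(250,150) if c=="top" else (236,110)
    ims.append(cv2.resize(d["img"][y:y+100,x:x+100],None,fx=4,fy=4,interpolation=2))
cv2.imwrite("pics/h1.png",np.hstack(ims))
E
```

```text
[0.49770193 0.09447543 0.36451079] [-4.64865417e-01 -3.10647248e+00  1.77701536e-04] [-0.83948308  0.6126566  -0.38544971]
top [([371.8, 243.4], 0.58), ([241.9, 282.8], 0.94)]
expected tip [295.65189127 207.41670946] [0.49770193 0.09447543 0.12881079]
scene [([355.5, 300.2], 0.57), ([286.0, 176.7], 0.55)]
expected tip [285.12431039 177.53875864] [0.49770193 0.09447543 0.12881079]
```

View pics/h1.png

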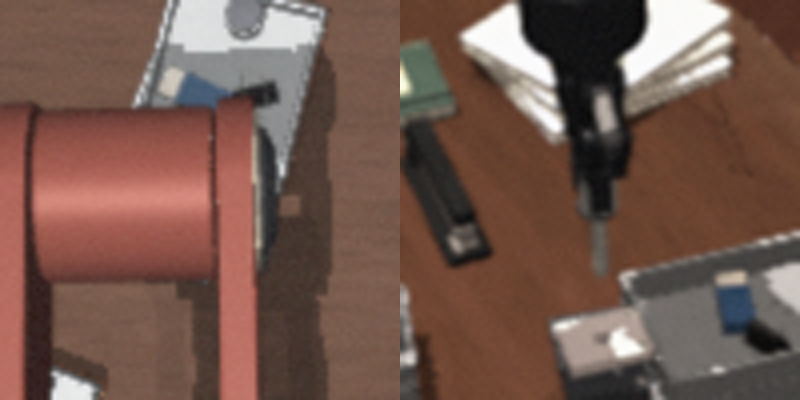

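The scene crop shows the pin hanging straight with its tip at about (286.5,178), above the tab hole at (286.3,194). I lower it nearly to the tab and compare within the same camera.

Request:
{"method": "apply_moves", "body": {
  "plan": [
    [0.015,0,0,0.015,0],
    [0.015,0,0,0.03,0],
    [0.015,0,0,0.042,0],
    [0.015,0,0,0.042,0],
    [0.015,0,0,0.042,0],
    [0.015,0,0,0.042,0]
  ]
}}

```text
t: 7.95
tool_pos: [0.498, 0.0952, 0.3233]
tool_rot: [0.463, 3.106, 0.0]
contact_force: [0.4, -1.3, 0.5]
opening: 0.0185
grip_force: 39.5
```

```bash
python3 - <<'E'
from h import *
o=telemetry.get_obs();print(o["tool_pos"],o["contact_force"])
d=eyes.get_image("scene")
print([(n,r["point"],r["confidence"]) for n in("pin_tip","upper_hole") for r in eyes.tip_of(n,d)[:2]])
T=np.linalg.inv(d["pose"])
for z in(.2357,.18+.002):
    q=T@np.append(o["tool_pos"]-[0,0,z],1)
    print("exp",cv2.projectPoints(q[:3].reshape(1,3),np.zeros(3),np.zeros(3),d["K"],np.array(d["dist_coeffs"]))[0].ravel())
g=cv2.cvtColor(d["img"],6);print(g[165:200,276:297])
cv2.imwrite("pics/h2.png",cv2.resize(d["img"][155:211,250:326],None,fx=10,fy=10,interpolation=0))
E
```

```text
[0.4980187  0.09516728 0.32333612] [ 0.35353683 -1.32293411  0.50780107]
[('pin_tip', [287.2, 191.4], 0.55), ('pin_tip', [343.8, 187.8], 0.41), ('upper_hole', [191.8, 199.7], 0.84), ('upper_hole', [285.0, 193.0], 0.75)]
exp [285.81508173 188.89590858]
exp [284.87203311 173.71449834]
[[ 73  75  74  52  30  21  21  21  13  16  21  23  22  23  18  17  26  48
   70  77  78]
 [ 75  77  72  52  35  30  33  21  15  14  23  23  23  20  20  20  32  57
   71  76  75]
 [ 76  75  72  57  37  48  41  27  17  18  18  22  21  26  36  44  50  64
   74  72  78]
 [ 77  74  72  61  44  49  53  37  23  17  14  13  20  42  65  71  68  74
   75  76  77]
 [ 76  79  75  70  53  56  68  54  27  17  19  19  22  50  72  77  78  73
   74  76  76]
 [ 78  78  78  76  71  72  80  61  33  21  20  20  23  49  72  81  76  75
   74  75  74]
 [ 81  80  79  77  77  78  80  65  40  22  16  18  25  49  71  78  76  74
   76  76  75]
 [ 78  81  79  81  81  83  87  66  36  20  18  13  22  46  71  79  77  75
   75  77  75]
 [ 81  78  77  79  77  82  83  65  37  19  21  20  21  40  65  76  75  77
   79  77  74]
 [ 81  78  79  
[... 1599 characters left out ...]
2 164 161 165 163 161 162 161 165 158 156 162 164 163 165 164
  165 165 155]
 [160 162 161 162 164 162 163 162 150 136 132 125 131 152 161 163 165 163
  164 165 159]
 [149 163 161 161 161 163 163 161 148 126 110 107 137 169 172 164 162 162
  163 163 158]
 [134 156 161 162 163 160 163 159 147 129 114 150 209 237 222 183 164 162
  161 157 146]
 [120 150 162 160 162 163 161 158 158 154 169 223 249 253 248 214 171 163
  161 151 141]
 [111 145 157 159 160 161 158 163 161 160 166 203 242 252 251 233 188 165
  160 151 143]
 [102 138 157 161 162 162 160 162 163 163 162 169 204 241 249 243 212 166
  144 134 128]
 [ 83 117 147 161 161 162 161 159 160 159 155 152 156 178 191 183 160 136
  123 116 112]]
```

View pics/h2.png

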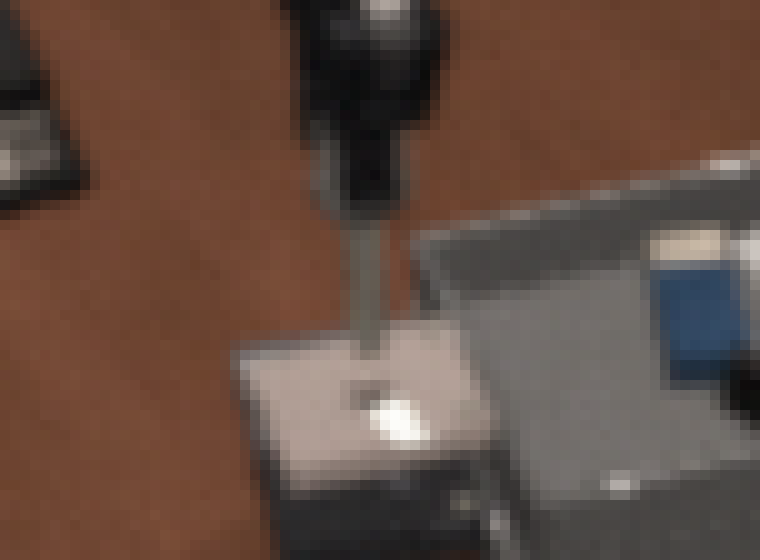

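```bash
python3 - <<'E'
from h import *
d=eyes.get_image("scene")
h=px2w((286.3,194.0),d,.072)
for p in((286.5,189.5),(286.5,190.),(286.3,189.)):
    for z in(.0856,.0876):
        t=px2w(p,d,z);e=(h-t)[:2];print(p,z,t.round(4),"hole-tip",e.round(4),"tool",(-.957*e[0]+.292*e[1]).round(4),(.292*e[0]+.957*e[1]).round(4))
g=cv2.cvtColor(d["img"],6)[178:187,270:300].astype(float)
E
```

```text
(286.5, 189.5) 0.0856 [0.4994 0.0941 0.0856] hole-tip [-0.0025 -0.002 ] tool 0.0018 -0.0026
(286.5, 189.5) 0.0876 [0.4984 0.0923 0.0876] hole-tip [-0.0015 -0.0002] tool 0.0014 -0.0006
(286.5, 190.0) 0.0856 [0.4984 0.0925 0.0856] hole-tip [-0.0015 -0.0004] tool 0.0013 -0.0008
(286.5, 190.0) 0.0876 [0.4975 0.0907 0.0876] hole-tip [-0.0006  0.0014] tool 0.001 0.0012
(286.3, 189.0) 0.0856 [0.4999 0.096  0.0856] hole-tip [-0.0029 -0.0039] tool 0.0017 -0.0046
(286.3, 189.0) 0.0876 [0.4989 0.0942 0.0876] hole-tip [-0.002  -0.0021] tool 0.0013 -0.0026
```

Request:
{"method": "apply_moves", "body": {
  "plan": [
    [0.015,0.001,-0.0005,0.004,0],
    [0.015,0.001,-0.0005,0.008,0],
    [0.015,0.001,-0.0005,0.011,0],
    [0.015,0.001,-0.0005,0.013,0],
    [0.015,0.001,-0.0005,0.014,0],
    [0.015,0.001,-0.0005,0.015,0],
    [0.015,0.001,-0.0005,0.016,0],
    [0.015,0.001,-0.0005,0.0165,0],
    [0.015,0.001,-0.0005,0.017,0],
    [0.015,0.001,-0.0005,0.0175,0],
    [0.015,0.001,-0.0005,0.018,0]
  ]
}}

```text
t: 9.07
tool_pos: [0.4967, 0.0951, 0.3048]
tool_rot: [0.463, 3.107, 0.0]
contact_force: [0.9, 0.7, 0.0]
opening: 0.0191
grip_force: 39.5
```

Request:
{"method": "apply_moves", "body": {
  "plan": [
    [0.015,0,0,0.0005,0],
    [0.015,0,0,0.001,0],
    [0.015,0,0,0.0015,0],
    [0.015,0,0,0.002,0],
    [0.015,0,0,0.0025,0],
    [0.015,0,0,0.003,0],
    [0.015,0,0,0.003,0]
  ]
}}

```text
t: 9.65
tool_pos: [0.4966, 0.0951, 0.3016]
tool_rot: [-0.463, -3.107, 0.0]
contact_force: [-0.6, 0.8, -0.8]
opening: 0.0192
grip_force: 39.5
```

Request:
{"method": "apply_moves", "body": {
  "plan": [
    [0.015,0,0,0.0007,0],
    [0.015,0,0,0.0014,0],
    [0.015,0,0,0.002,0],
    [0.015,0,0,0.0027,0],
    [0.015,0,0,0.0033,0],
    [0.015,0,0,0.004,0],
    [0.015,0,0,0.004,0]
  ]
}}

```text
t: 10.23
tool_pos: [0.4966, 0.0951, 0.2975]
tool_rot: [-0.463, -3.107, 0.0]
contact_force: [0.7, 0.2, -0.6]
opening: 0.0191
grip_force: 39.5
```

```bash
python3 - <<'E'
from h import *
d=eyes.get_image("scene");o=telemetry.get_obs();print(o["tool_pos"],o["contact_force"])
cv2.imwrite("pics/h3.png",cv2.resize(d["img"][155:211,250:326],None,fx=10,fy=10,interpolation=0))
E
```

```text
[0.49661252 0.09507552 0.2975783 ] [ 0.40705357  0.53514998 -0.53697521]
```

View pics/h3.png

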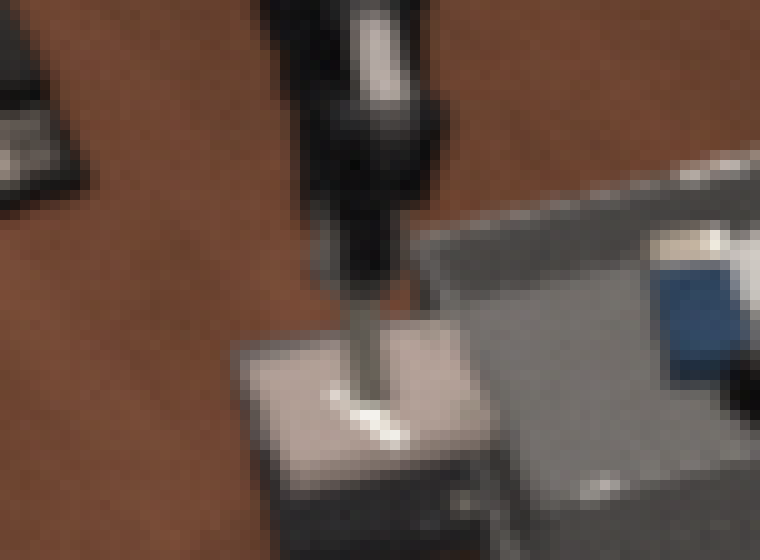

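The crop shows the shank running into the hole at (287,195), with its visible length shorter and no force. It's in the upper hole. I descend towards the lower tab.

Request:
{"method": "apply_moves", "body": {
  "plan": [
    [0.015,0,0,0.0015,0],
    [0.015,0,0,0.003,0],
    [0.015,0,0,0.0045,0],
    [0.015,0,0,0.006,0],
    [0.015,0,0,0.0075,0],
    [0.015,0,0,0.009,0],
    [0.015,0,0,0.0105,0],
    [0.015,0,0,0.012,0],
    [0.015,0,0,0.0135,0],
    [0.015,0,0,0.015,0],
    [0.015,0,0,0.016,0],
    [0.015,0,0,0.016,0]
  ]
}}

```text
t: 11.28
tool_pos: [0.4966, 0.0951, 0.2814]
tool_rot: [-0.463, -3.107, 0.0]
contact_force: [0.3, 0.3, -1.0]
opening: 0.0188
grip_force: 39.5
```

Request:
{"method": "apply_moves", "body": {
  "plan": [
    [0.015,0,0,0.0005,0],
    [0.015,0,0,0.001,0],
    [0.015,0,0,0.0015,0],
    [0.015,0,0,0.002,0],
    [0.015,0,0,0.0025,0],
    [0.015,0,0,0.003,0],
    [0.015,0,0,0.0035,0],
    [0.015,0,0,0.004,0],
    [0.015,0,0,0.004,0]
  ]
}}

```text
t: 12.03
tool_pos: [0.4966, 0.0951, 0.2776]
tool_rot: [-0.463, -3.107, 0.0]
contact_force: [-0.3, 0.5, -0.7]
opening: 0.0194
grip_force: 39.5
```

Request:
{"method": "apply_moves", "body": {
  "plan": [
    [0.015,0,0,0.0003,0],
    [0.015,0,0,0.0006,0],
    [0.015,0,0,0.0009,0],
    [0.015,0,0,0.0012,0],
    [0.015,0,0,0.0015,0],
    [0.015,0,0,0.0015,0]
  ]
}}

```text
t: 12.53
tool_pos: [0.4969, 0.0951, 0.2768]
tool_rot: [0.463, 3.107, -0.0]
contact_force: [-1.3, -0.4, 2.9]
opening: 0.0188
grip_force: 39.7
```

Contact with the lower tab at about 3 N. I slide left along the arc, feeling as I go.

Request:
{"method": "apply_moves", "body": {
  "plan": [
    [0.015,0,0.0006,0,0],
    [0.015,0.0001,0.0012,0,0],
    [0.015,0.0001,0.0018,0,0],
    [0.015,0.0001,0.0024,0,0],
    [0.015,0.0002,0.003,0,0],
    [0.015,0.0002,0.0036,0,0],
    [0.015,0.0002,0.004,0,0],
    [0.015,0.0002,0.004,0,0]
  ]
}}

```text
t: 13.2
tool_pos: [0.4978, 0.0984, 0.2767]
tool_rot: [0.462, 3.107, -0.004]
contact_force: [-2.9, -4.8, 5.6]
opening: 0.0186
grip_force: 40.5
```

Request:
{"method": "apply_moves", "body": {
  "plan": [
    [0.015,0,0,-0.0005,0],
    [0.015,0,0.0006,-0.0005,0],
    [0.015,0,0.0012,-0.0005,0],
    [0.015,0.0001,0.0018,-0.0005,0],
    [0.015,0.0001,0.002,-0.0005,0],
    [0.015,0.0001,0.002,-0.0005,0]
  ]
}}

```text
t: 13.7
tool_pos: [0.4982, 0.1009, 0.2768]
tool_rot: [0.463, 3.107, -0.0]
contact_force: [-0.3, -3.7, 2.9]
opening: 0.0193
grip_force: 40.1
```

Request:
{"method": "apply_moves", "body": {
  "plan": [
    [0.015,0,0.0006,0,0],
    [0.015,0,0.0012,0,0],
    [0.015,0,0.0018,0,0],
    [0.015,0,0.0024,0,0],
    [0.015,0,0.0025,0,0],
    [0.015,0,0.0025,0,0]
  ]
}}

```text
t: 14.2
tool_pos: [0.4989, 0.1034, 0.2768]
tool_rot: [0.463, 3.107, 0.0]
contact_force: [-0.7, -3.9, 3.3]
opening: 0.0188
grip_force: 40.1
```

Request:
{"method": "apply_moves", "body": {
  "plan": [
    [0.015,0,0.0006,0,0],
    [0.015,0,0.0012,0,0],
    [0.015,0,0.0018,0,0],
    [0.015,0,0.0024,0,0],
    [0.015,0,0.0025,0,0],
    [0.015,0,0.0025,0,0]
  ]
}}

```text
t: 14.7
tool_pos: [0.4996, 0.1058, 0.2768]
tool_rot: [0.463, 3.107, 0.0]
contact_force: [0.1, -3.5, 4.0]
opening: 0.0189
grip_force: 40.2
```

Request:
{"method": "apply_moves", "body": {
  "plan": [
    [0.015,0,0.0005,0,0],
    [0.015,0,0.001,0,0],
    [0.015,-0.0001,0.0015,0,0],
    [0.015,-0.0001,0.002,0,0],
    [0.015,-0.0001,0.002,0,0]
  ]
}}

```text
t: 15.12
tool_pos: [0.5002, 0.1077, 0.2767]
tool_rot: [-0.463, -3.107, -0.001]
contact_force: [-0.6, -3.8, 4.2]
opening: 0.0188
grip_force: 40.3
```

Request:
{"method": "apply_moves", "body": {
  "plan": [
    [0.015,0,0.0005,0,0],
    [0.015,0,0.001,0,0],
    [0.015,-0.0001,0.0015,0,0],
    [0.015,-0.0001,0.002,0,0],
    [0.015,-0.0001,0.002,0,0]
  ]
}}

```text
t: 15.53
tool_pos: [0.5007, 0.1098, 0.2762]
tool_rot: [-0.463, -3.107, -0.002]
contact_force: [1.0, -0.7, -0.1]
opening: 0.0189
grip_force: 39.7
```

The normal force vanished and the arm sank, so the tip is at the hole. I press down gently.

Request:
{"method": "apply_moves", "body": {
  "plan": [
    [0.015,0,0,0.0004,0],
    [0.015,0,0,0.0008,0],
    [0.015,0,0,0.0012,0],
    [0.015,0,0,0.0016,0],
    [0.015,0,0,0.002,0],
    [0.015,0,0,0.002,0]
  ]
}}

```text
t: 16.03
tool_pos: [0.5009, 0.1096, 0.2748]
tool_rot: [0.463, 3.107, 0.001]
contact_force: [-0.2, 0.1, 1.0]
opening: 0.0186
grip_force: 39.7
```

Request:
{"method": "apply_moves", "body": {
  "plan": [
    [0.015,0,0.0004,0.0003,0],
    [0.015,0,0.0008,0.0006,0],
    [0.015,0,0.001,0.001,0],
    [0.015,0,0.001,0.0014,0],
    [0.015,0,0.001,0.0018,0],
    [0.015,0,0.001,0.002,0]
  ]
}}

```text
t: 16.53
tool_pos: [0.5012, 0.1104, 0.2726]
tool_rot: [-0.463, -3.107, 0.0]
contact_force: [0.2, -0.8, 1.5]
opening: 0.0188
grip_force: 39.7
```

Request:
{"method": "apply_moves", "body": {
  "plan": [
    [0.015,0,0,0.0004,0],
    [0.015,0,0,0.0008,0],
    [0.015,0,0,0.0012,0],
    [0.015,0,0,0.0016,0],
    [0.015,0,0,0.002,0],
    [0.015,0,0,0.0024,0],
    [0.015,0,0,0.0024,0]
  ]
}}

```text
t: 17.12
tool_pos: [0.5013, 0.1105, 0.2704]
tool_rot: [0.463, 3.107, 0.001]
contact_force: [-0.1, 0.9, 1.5]
opening: 0.0188
grip_force: 39.8
```

Request:
{"method": "apply_moves", "body": {
  "plan": [
    [0.015,0,0,0.0004,0],
    [0.015,0,0,0.0008,0],
    [0.015,0,0,0.0012,0],
    [0.015,0,0,0.0016,0],
    [0.015,0,0,0.002,0],
    [0.015,0,0,0.0024,0],
    [0.015,0,0,0.0028,0],
    [0.015,0,0,0.0032,0],
    [0.015,0,0,0.0036,0],
    [0.015,0,0,0.004,0]
  ]
}}

```text
t: 17.95
tool_pos: [0.5013, 0.1106, 0.2665]
tool_rot: [0.463, 3.107, 0.001]
contact_force: [-0.5, 3.9, 4.1]
opening: 0.0189
grip_force: 39.9
```

Request:
{"method": "apply_moves", "body": {
  "plan": [
    [0.015,0,0.0004,0,0],
    [0.015,0,0.0008,0,0],
    [0.015,0,0.0008,0.0004,0],
    [0.015,0,0.0008,0.0008,0],
    [0.015,0,0.0008,0.0012,0],
    [0.015,0,0.0008,0.0016,0],
    [0.015,0,0.0008,0.002,0],
    [0.015,0,0.0008,0.0024,0]
  ]
}}

```text
t: 18.62
tool_pos: [0.5014, 0.1111, 0.2637]
tool_rot: [-0.463, -3.107, 0.001]
contact_force: [0.1, 1.7, 3.4]
opening: 0.0186
grip_force: 39.8
```

Request:
{"method": "apply_moves", "body": {
  "plan": [
    [0.015,0,0.0003,0.0004,0],
    [0.015,0,0.0004,0.0008,0],
    [0.015,0,0.0004,0.0012,0],
    [0.015,0,0.0004,0.0016,0],
    [0.015,0,0.0004,0.002,0],
    [0.015,0,0.0004,0.0024,0],
    [0.015,0,0.0004,0.0028,0],
    [0.015,0,0.0004,0.0032,0],
    [0.015,0,0.0004,0.0036,0],
    [0.015,0,0.0004,0.004,0]
  ]
}}

```text
t: 19.45
tool_pos: [0.5014, 0.1115, 0.2597]
tool_rot: [-0.463, -3.107, 0.001]
contact_force: [0.6, -2.3, 0.7]
opening: 0.019
grip_force: 39.6
```

Nearly there, about 6 to 7 mm to go.

Request:
{"method": "apply_moves", "body": {
  "plan": [
    [0.015,0,-0.0002,0.0004,0],
    [0.015,0,-0.0002,0.0008,0],
    [0.015,0,-0.0002,0.0012,0],
    [0.015,0,-0.0002,0.0016,0],
    [0.015,0,-0.0002,0.002,0],
    [0.015,0,-0.0002,0.0024,0],
    [0.015,0,-0.0002,0.0028,0],
    [0.015,0,-0.0002,0.0032,0],
    [0.015,0,-0.0002,0.0036,0],
    [0.015,0,-0.0002,0.004,0],
    [0.015,0,-0.0002,0.0044,0]
  ]
}}

```text
t: 20.37
tool_pos: [0.5015, 0.1114, 0.2554]
tool_rot: [-0.463, -3.107, 0.0]
contact_force: [-0.3, -1.5, 0.2]
opening: 0.0191
grip_force: 39.6
```

Request:
{"method": "apply_moves", "body": {
  "plan": [
    [0.015,0,0,0.0004,0],
    [0.015,0,0,0.0008,0],
    [0.015,0,0,0.0012,0],
    [0.015,0,0,0.0016,0],
    [0.015,0,0,0.002,0],
    [0.015,0,0,0.0024,0],
    [0.015,0,0,0.0027,0],
    [0.015,0,0,0.0027,0]
  ]
}}

```text
t: 21.03
tool_pos: [0.5015, 0.1114, 0.253]
tool_rot: [-0.463, -3.107, 0.0]
contact_force: [-0.8, -1.3, 1.1]
opening: 0.0189
grip_force: 39.7
```

Request:
{"method": "apply_moves", "body": {
  "plan": [
    [0.015,0,0,0.0003,0],
    [0.015,0,0,0.0006,0],
    [0.015,0,0,0.0009,0],
    [0.015,0,0,0.0012,0],
    [0.015,0,0,0.0012,0]
  ]
}}

```text
t: 21.45
tool_pos: [0.5017, 0.1116, 0.2528]
tool_rot: [-0.463, -3.107, -0.001]
contact_force: [-4.3, -0.3, 7.3]
opening: 0.019
grip_force: 40.3
```

Stopped at the expected height with 7 N, so it is seated. I relax, open and withdraw straight up.

Request:
{"method": "apply_moves", "body": {
  "plan": [
    [0.015,0,0,-0.001,0],
    [0.019,0,0,-0.001,0],
    [0.022,0,0,-0.001,0],
    [0.03,0,0,-0.001,0],
    [0.04,0,0,-0.001,0],
    [0.05,0,0,-0.001,0],
    [0.05,0,0,-0.005,0],
    [0.05,0,0,-0.02,0],
    [0.05,0,0,-0.04,0],
    [0.05,0,0,-0.07,0],
    [0.05,0,0,-0.1,0],
    [0.05,0,0,-0.14,0]
  ]
}}

```text
t: 22.45
tool_pos: [0.5007, 0.1113, 0.3907]
tool_rot: [-0.462, -3.103, 0.002]
contact_force: [0.7, -0.6, -0.3]
opening: 0.0502
grip_force: 0.0
```

Request:
{"method": "apply_moves", "body": {
  "plan": [
    [0.05,0.04,0.04,0,0],
    [0.05,0.04,0.08,0,0],
    [0.05,0.04,0.12,0,0],
    [0.05,0.04,0.16,0,0],
    [0.05,0.04,0.2,0,0],
    [0.05,0.04,0.2,0,0],
    [0.05,0.04,0.2,0,0],
    [0.05,0.04,0.2,0,0]
  ]
}}

```text
t: 23.12
tool_pos: [0.5214, 0.3143, 0.3913]
tool_rot: [-0.462, -3.107, 0.002]
contact_force: [0.7, -0.6, -0.0]
opening: 0.0501
grip_force: 0.0
```

```bash
python3 - <<'E'
from h import *
ims=[]
for c in("top","scene"):
    d=eyes.get_image(c);P=cloud(d)
    k=(np.hypot(P[...,0]-.5015,P[...,1]-.111)<.02)&(P[...,2]>.085);print(c,k.sum(),np.percentile(P[k],[5,50,95],axis=0).round(4).tolist() if k.any() else "")
    for n in("ink_bottle","clip_tin","stapler"): print(n,[px2w(r["point"],d,0).round(3) for r in eyes.tip_of(n,d)[:1]])
    x,y=(255,140) if c=="top" else (250,140)
    ims.append(cv2.resize(d["img"][y:y+80,x:x+80],None,fx=5,fy=5,interpolation=2))
cv2.imwrite("pics/f1.png",np.hstack(ims))
E
```

```text
top 46 [[0.4947, 0.1044, 0.0975], [0.5023, 0.1112, 0.1103], [0.5104, 0.1196, 0.1134]]
ink_bottle [array([ 0.595, -0.166,  0.   ])]
clip_tin []
stapler [array([ 0.504,  0.352, -0.   ])]
scene 79 [[0.4926, 0.1001, 0.0871], [0.4994, 0.1045, 0.1036], [0.5079, 0.1143, 0.1125]]
ink_bottle [array([ 0.597, -0.163,  0.   ])]
clip_tin [array([ 0.396, -0.123,  0.   ])]
stapler [array([0.501, 0.363, 0.   ])]
```

View pics/f1.png

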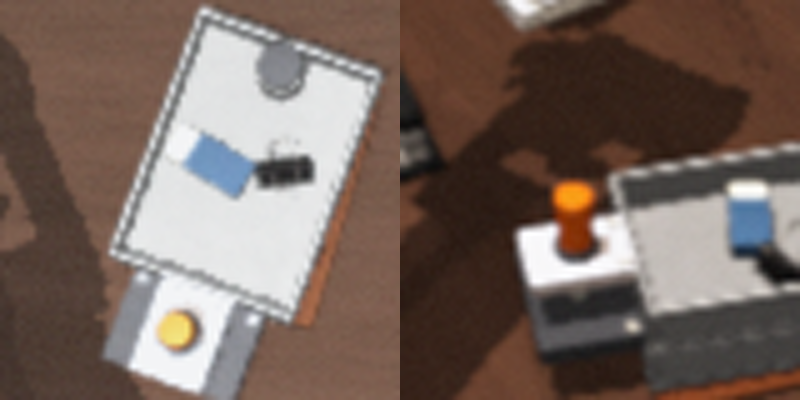

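The crop shows the pin upright with its collar on the upper tab (top crop (178,330)). The head top is at about 0.111 m, as expected when seated. The tabs are aligned, the bystanders have not moved, and the gripper is clear.

```bash
python3 -c "
from station import ctrl;print(ctrl.finish_job())"
```

```text
the job is handed in; nothing more can be done
None
```

The lock pin is seated through both tabs with its collar flush on the upper one and released, the ink bottle, tin and stapler show no sign of having moved, and I handed the job in at about 23–24 s (no verdict was returned).

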